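Turn a board clip over against the bench stop

ROBOT

A 6-joint arm with a two-finger parallel gripper is mounted at the origin on the work surface. World frame = base frame: x ahead of the robot, y to its left, z up, the work surface at z = 0. Lengths are in mm, angles in rad, forces in N, time in s.
With the tool pointing down it reaches from about 275 to 750 mm from the base axis. Payload 10.2 kg.
Tool frame: the origin (TCP) lies midway between the tips of the shut fingers; the grasp point (between the pads) lies 19 mm behind it; z points along the fingers, y is the line along which they close (so a half turn about z gives the same grasp; the last joint's range is limited). The gripper opens to 85 mm and grips with 20 to 120 N. Pads are 22 mm wide; open, the fingers measure 114 mm over their backs; the gripper's body (76 mm by 85 mm) begins 54 mm behind the grasp point. The pads swing forward as they close: fully open they stand 13 mm farther back than shut.
Start: joints at [1.115, 0.313, 1.498, -0, 1.331, -0.223], TCP at [121.132, 510.841, 231.294] pointing down, gripper open.
Joint ranges: [-2.94, 2.94], [-0.97, 2.17], [0.19, 2.56], [-1.23, 4.37], [0.02, 3.11], [-2.88, 2.88]. Speed limits (rad/s): [2.39, 2.39, 3.01, 3.14, 3.14, 3.14].

INTERFACE

Orientations are given as a unit quaternion [w, x, y, z].
In Python, from rig import ctrl gives the robot as it stands.
- The arm moves only by the tool send_rows, never from a script. Its argument "targets" is a list of rows, each a list of 7 numbers: the closure, from -1 (fully open) to 1 (shut), so that 0 is half open, then the shift along the tool's x, y, z in m, then the turn, a rotation vector about the tool's x, y, z in rad. In form: [[claw, dx, dy, dz, ax, ay, az], ...]. A call has exactly 10 rows; each row shifts and turns the commanded pose from where the row before left it, along the tool's axes as they then stand; what a row does not reach is not made up. A row lasts 1/8 s, in which the tool goes at most 62.5 mm and 10.7 degrees, less where a joint would pass 70% of its speed; a pose out of reach is approached as far as the arm can. A call with a gripper value outside its range is refused whole. The fingers move at their own pace and stop on an object; "squeeze" is the grip in N (left out, the last holds). Time passes only in rows, so rows that do not move let the fingers close, or fill a call up. It gives the time, the measured TCP pose, the force, the opening and the grip force at its end, in the units of the state.
- ctrl.sense(): the state, without advancing time (a new reading comes with each control period).
- ctrl.capture(name): name is "scene" or "side" or "wrist"; returns a dict with "img" (480x640x3 uint8, red, green, blue), "camera_matrix" (3x3 intrinsics, pixels), "R" (3x3) and "t" (3): a world point X has camera coordinates R X + t. Camera axes: x right, y down, z forward; pixel columns grow to the right and rows downward; lengths in mm; the calibration is good to about 2 mm. The wrist camera is an equidistant fisheye: a pixel r from the principal point sees the ray r / f radians off the axis. A picture is of the moment at which its call begins. There is no depth.
- ctrl.finish_job(): hands the job in; it is judged then, once.
Trained networks look in a picture, given as the dict that the camera call returned (one of the last four; its "shot" number tells which), for a name from the list of things; names that differ only in an ending like _2 or _b are one class to them, and where a whole thing is asked for, a point or a joint stands for the part that bears it (a point fixed in the world has none). Each returns a list of dicts, best first, with "score" (0 to 1); they miss things now and then, are a little off and sometimes report something else, mostly with a low value. They report only what shows in the picture. A call takes as long as a camera call. They do not tell look-alikes from the thing itself.
- ctrl.boxes_of(query, picture): "extent" ([left, top, width, height] in pixels, round what is visible of it).
- ctrl.landmark_of(query, picture): "point" ([column, row] in pixels: a listed point, or the origin of a listed thing).
The state is a dict: "time_s": time; "joints": joint angles; "dq": joint speeds; "tau": joint torques, N m; "eef_pos": TCP position; "ee_rot": TCP orientation; "force": force on the tool from outside, world axes, zero at the start; "wrist_torque": the same for the moment, N m; "grip_width": opening from 0.0 (shut) to 1.0 (fully open); "grip_force": force on a finger pad.
Only numpy, scipy, OpenCV 4.12 (cv2) and the standard library are available. Lean on these libraries where they do the work, as an engineer would, in place of code of your own. Each camera call takes 0.05 s, during which the arm holds its last target. There are 200 camera calls.

TASK

Turn the silver board clip over so that its red-painted underside can be inspected, without gripping or lifting it. Push it along the bench against the white face of the yellow stop until its front edge rides up and it stands leaning on the stop, then, with the fingertips behind its raised edge, tip it back so that it falls over and lies flat in front of the stop, red side up. Leave the other parts where they are.

Things in the scene. Friction and masses are not known exactly. Their poses are not given: they have to be found in the camera images.
- clip: Silver flat steel board clip, a plate 100 mm (its x) by 110 mm (its y) by 6 mm, 0.32 to 0.48 kg, with two dark slots marked on each face; underside painted red. Origin: centre of the red underside; z points out of the silver side (up at the start). It starts flat on the bench (friction about 0.6), its +x edge 25 to 85 mm in front of the stop and within 15 degrees of square to it.
- clip_front_edge (a point): Middle of the clip's +x edge face (50 mm from its centre, mid-thickness): the edge that meets the stop and rides up.
- clip_back_edge (a point): Middle of the clip's -x edge face: the edge to push on; it stays down on the bench as the clip stands up.
- stop: Yellow stop block fixed to the bench, 170 mm wide (its y), with a slippery white plastic front face (friction about 0.2). Origin: on the bench, middle of the foot of the white face; x points level into the stop (away from the clip), z up. The face steepens: at x = 0, 8, 14, 19, 22, 24 mm it is 0, 10, 19, 30, 40, 52 mm high. The top runs to x = 59 mm; behind it 8 mm high feet reach x = 100 mm.
- stop_top_edge (a point): Middle of the stop's top front edge, 52 mm above the bench. Pushed level from behind, the clip's front edge slides up the face and the clip ends leaning on this edge at 60 to 65 degrees, its back edge at the foot of the face, its raised edge about 90 mm above the bench and about 20 mm behind this edge; let go, it stays leaning there.
- ladder_clamp: Corroded brown ladder clamp, U-shaped, 94 x 45 x 38 mm high. A bystander on the bench beside the clip and the stop; origin under its middle on the bench.
- red_cap: Red plastic tube end cap, 56 mm across, 40 mm high. A bystander on the bench beside the clip and the stop; origin under its middle on the bench.
- jack_nut: Dark cast base jack nut with two lugs, 106 x 66 x 36 mm high. A bystander on the bench beside the clip and the stop; origin under its middle on the bench.
- coupler: Silver scaffold tube coupler, about 80 x 50 x 63 mm high. A bystander on the bench beside the clip and the stop; origin under its middle on the bench.
- t_bolt: Short T-bolt lying on its side, 72 x 30 x 22 mm high. A bystander on the bench beside the clip and the stop; origin under its middle on the bench.
- spanner: Spanner, 200 mm long (its x), lying flat. A bystander on the bench; origin under its middle.
Not all that is in view belongs to the job. Of the things shaped like the clip, the silver one is meant.

How it is judged:
By the outcome, as a careful person would: the job done as asked, in the order asked, and still so for the second after the job is handed in, with the robot touching nothing.
It also fails if it takes over 61 s, if anything falls off the work surface, if the arm or the gripper's body presses on something with over 40 N, if the wrist force passes 120 N, or if a joint passes its speed limit or range.

## Working session

There is one attempt and no reset: what is moved stays moved. The work goes in short steps, Python scripts to look and compute and a tool call to move; the robot and the scene stay as the last step left them, time stands still between calls to the robot, and variables do not carry over. Pictures are saved under pics/ and viewed, at most 10 in all, crops included, and the job is handed in when it is done.

Besides the shell and the picture viewer there is one more tool, called after "Call:" in YAML: its name, and indented under it one key for each argument. send_rows: Moves the arm, as the interface text tells. Its arguments: {"type":"object","properties":{"targets":{"type":"array"},"squeeze":{"type":"number"}},"required":["targets"]}

```bash
mkdir -p pics; ls; cat > h.py <<'E'
import numpy as np, cv2
from rig import ctrl
def ray(c,p):
    K=np.array(c["camera_matrix"]);R=np.array(c["R"]);t=np.array(c["t"])
    d=np.linalg.inv(K)@[p[0],p[1],1]
    return -R.T@t, R.T@d
def onz(c,p,z):
    o,d=ray(c,p); return o+d*(z-o[2])/d[2]
def proj(c,X):
    x=np.array(c["R"])@X+np.array(c["t"]); u=np.array(c["camera_matrix"])@x; return u[:2]/u[2]
def save(c,n,crop=None,s=1):
    im=c["img"][:,:,::-1]
    if crop: im=im[crop[1]:crop[3],crop[0]:crop[2]]
    cv2.imwrite(f"pics/{n}.png",cv2.resize(im,None,fx=s,fy=s,interpolation=cv2.INTER_CUBIC))
E
python3 - <<'E'
from h import *
print(ctrl.sense())
ims=[]
for n in("scene","side"):
    c=ctrl.capture(n); save(c,n+"0",None,1.25)
    for q in["clip","clip_front_edge","clip_back_edge","stop","stop_top_edge"]:
        z={"stop_top_edge":52,"stop":0,"clip":0}.get(q,3)
        for r in ctrl.landmark_of(q,c)[:4]: print(n,q,np.round(r["point"]),round(r["score"],2),np.round(onz(c,r["point"],z)))
    for r in ctrl.boxes_of("clip",c)[:4]: print("box",np.round(r["extent"]),r["score"])
E
```

```text
pics
{'time_s': 0.0, 'joints': array([ 1.11461908e+00,  3.13504336e-01,  1.49845464e+00, -2.38370380e-05,
        1.33096236e+00, -2.23386572e-01]), 'dq': array([-0.00100538,  0.00141553, -0.00048696,  0.00069289, -0.00012138,
       -0.00245177]), 'tau': array([-2.10935713e-05, -4.12267327e+01, -2.59745210e+01, -1.99401247e-04,
        4.16163632e-03,  1.98245154e-06]), 'eef_pos': array([121.01038666, 510.60244311, 230.70065503]), 'ee_rot': array([-2.10498290e-04,  1.16129850e-01,  9.93233818e-01, -6.30215186e-04]), 'force': array([-0.57755274,  0.06353199,  0.39510189]), 'wrist_torque': array([-0.0366508 ,  0.00218806,  0.00445372]), 'grip_force': 0.0, 'grip_width': 1.001839260898868}
scene clip [145. 300.] 0.75 [ 762. -240.    0.]
scene clip [319. 234.] 0.74 [458. -13.   0.]
scene clip [309. 250.] 0.62 [506. -11.   0.]
scene clip [403. 215.] 0.58 [325. 129.   0.]
scene clip_front_edge [425. 219.] 0.96 [314. 177.   3.]
scene clip_front_edge [292. 263.] 0.94 [553. -25.   3.]
scene clip_front_edge [153. 273.] 0.78 [ 706. -265.    3.]
scene clip_front_edge [198. 234.] 0.55 [ 584. -244
[... 308 characters left out ...]
 197.  47.  42.] 0.8
box [110. 270.  68.  53.] 0.72
side clip [230. 268.] 0.96 [326. 120.   0.]
side clip [319. 271.] 0.85 [511. -11.   0.]
side clip [459. 291.] 0.75 [ 760. -252.    0.]
side clip [341. 332.] 0.23 [ 448. -211.    0.]
side clip_front_edge [336. 265.] 0.72 [556. -18.   3.]
side clip_front_edge [211. 260.] 0.66 [297. 171.   3.]
side clip_front_edge [445. 301.] 0.66 [ 708. -263.    3.]
side clip_front_edge [334. 213.] 0.19 [668. 167.   3.]
side clip_back_edge [242. 274.] 0.78 [341.  80.   3.]
side stop [364. 263.] 0.74 [622. -49.   0.]
side stop_top_edge [372. 246.] 0.64 [644. -52.  52.]
box [429. 270.  59.  44.] 0.79
box [204. 245.  52.  38.] 0.76
box [291. 255.  52.  40.] 0.72
```

View pics/scene0.png

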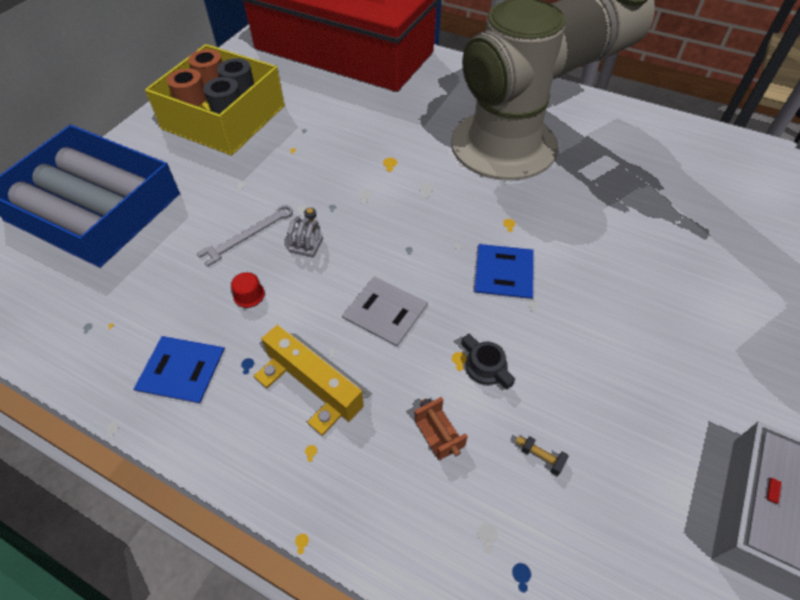

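View pics/side0.png

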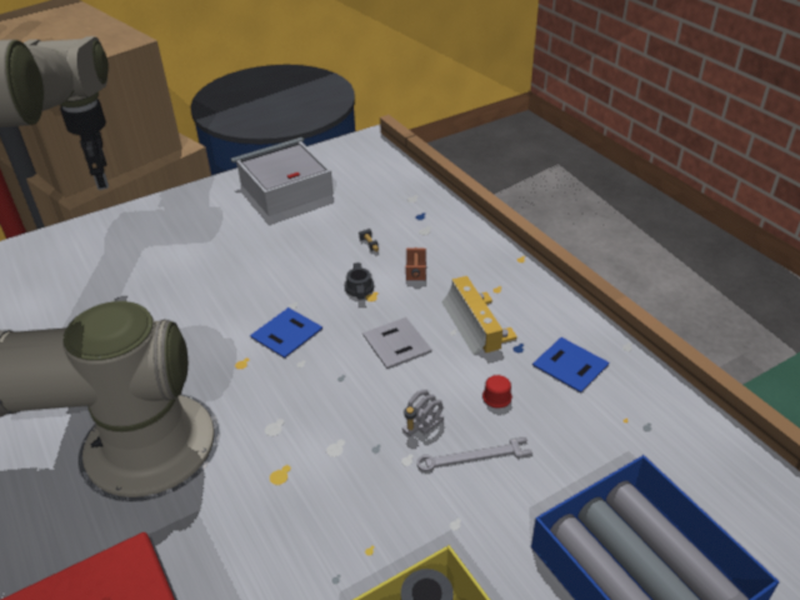

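Candidates (640-px scene): silver plate (308,248), blue plates (403,215) and (145,300). The silver one in front of the stop's white face is meant; next a close crop and the fits.

```bash
python3 - <<'E'
from h import *
c=ctrl.capture("scene"); d=ctrl.capture("side")
a=cv2.resize(c["img"][210:350,190:350],None,fx=3,fy=3,interpolation=cv2.INTER_CUBIC)
b=cv2.resize(d["img"][210:350,280:440],None,fx=3,fy=3,interpolation=cv2.INTER_CUBIC)
import pickle; pickle.dump((c,d),open("first.pkl","wb"))
b=b[:,:310]
cv2.imwrite("pics/crop.png",np.hstack([a,b])[:,:,::-1])
for k,v in(("scene",c),("side",d)):
    for q in("red_cap","coupler","jack_nut","ladder_clamp"):
        for r in ctrl.landmark_of(q,v)[:1]: print(k,q,round(r["score"],2),np.round(onz(v,r["point"],0)))
E
```

```text
scene red_cap 0.95 [ 581. -248.    0.]
scene coupler 0.6 [ 438. -215.    0.]
scene jack_nut 0.82 [527. 179.   0.]
scene ladder_clamp 0.59 [657. 166.   0.]
side red_cap 0.83 [ 578. -254.    0.]
side coupler 0.59 [ 444. -218.    0.]
side jack_nut 0.93 [522. 180.   0.]
side ladder_clamp 0.85 [665. 174.   0.]
```

View pics/crop.png

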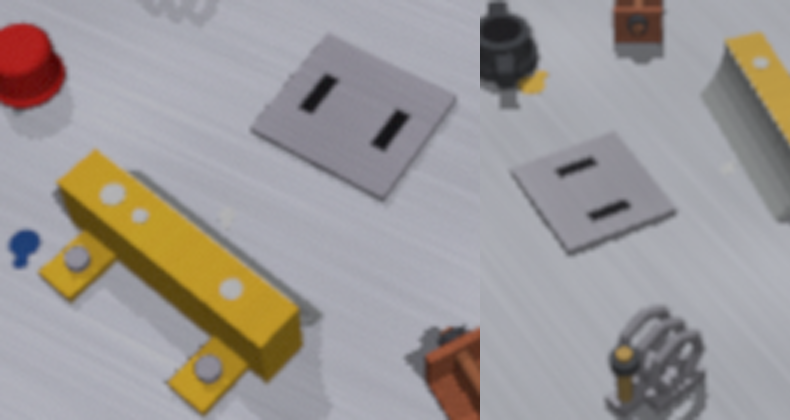

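The crop shows the silver plate with two slots at scene px ~(308,248), facing the stop's white face; choice confirmed.

```bash
python3 - <<'E'
from h import *
import pickle; c,d=pickle.load(open("first.pkl","rb"))
A=[onz(c,(u/3+190,v/3+210),6) for u,v in[(330,35),(456,98),(382,198),(252,130)]]
B=[onz(d,((u-480)/3+280,v/3+210),6) for u,v in[(570,252),(512,172),(615,133),(676,212)]]
for n,P in(("scene",A),("side",B)):
    P=np.array(P)[:,:2]; print(n,np.round(P).tolist(),"ctr",P.mean(0).round(1),[round(np.linalg.norm(P[i]-P[i-1])) for i in range(4)],
     [round(np.degrees(np.arctan2(*(P[i]-P[i-1])[::-1])),1) for i in range(4)])
S=np.array([onz(c,(u/3+190,v/3+210),52) for u,v in[(97,150),(300,308),(263,347),(58,187)]])[:,:2]
print("stop top",S.round().tolist(),S[:2].mean(0),[round(np.linalg.norm(S[i]-S[i-1])) for i in range(4)],[round(np.degrees(np.arctan2(*(S[i]-S[i-1])[::-1])),1) for i in range(4)])
# side: yellow mask
m=cv2.inRange(cv2.cvtColor(d["img"],cv2.COLOR_RGB2HSV),(20,140,60),(32,255,255)); m[:, :350]=0;m[:215]=0;m[290:]=0;m[:,410:]=0
m2=m; ys,xs=np.nonzero(m2); print(xs.min(),xs.max(),ys.min(),ys.max())
for u,v in[((725-480)/3+280,40/3+210),(486/1.25,350/1.25)]: print("side front top corner?",onz(d,(u,v),52).round())
E
```

```text
scene [[452.0, -62.0], [460.0, 45.0], [558.0, 37.0], [551.0, -69.0]] ctr [505.4 -12.5] [99, 107, 98, 107] [np.float64(176.0), np.float64(85.6), np.float64(-4.4), np.float64(-93.6)]
side [[448.0, -74.0], [455.0, 34.0], [553.0, 28.0], [545.0, -81.0]] ctr [500.2 -23.2] [97, 107, 99, 110] [np.float64(175.6), np.float64(86.4), np.float64(-2.9), np.float64(-94.6)]
stop top [[637.0, -131.0], [674.0, 43.0], [706.0, 37.0], [672.0, -137.0]] [655.42754549 -43.75346513] [36, 178, 33, 177] [np.float64(170.7), np.float64(78.1), np.float64(-11.5), np.float64(-101.1)]
364 409 222 280
side front top corner? [671.  36.  52.]
side front top corner? [ 606. -174.   52.]
```

```bash
python3 - <<'E'
from h import *
import pickle; c,d=pickle.load(open("first.pkl","rb"))
from scipy.optimize import minimize
def quad(im,roi,mask):
    x0,y0,x1,y1=roi; m=mask(im[y0:y1,x0:x1])
    m=cv2.morphologyEx(m,cv2.MORPH_CLOSE,np.ones((7,7)))
    m=cv2.morphologyEx(m,cv2.MORPH_OPEN,np.ones((5,5)))
    n,l,s,_=cv2.connectedComponentsWithStats(m); k=1+np.argmax(s[1:,4]); cs,_=cv2.findContours((l==k).astype('u1'),0,cv2.CHAIN_APPROX_NONE)
    h=cv2.convexHull(cs[0]); q=cv2.approxPolyN(h,4,None,-1,True) 
    return q.reshape(-1,2)+[x0,y0],s[k,4]
def silver(p):
    g=cv2.GaussianBlur(cv2.cvtColor(p,cv2.COLOR_RGB2GRAY),(3,3),0)
    t,m=cv2.threshold(g,0,255,cv2.THRESH_BINARY_INV+cv2.THRESH_OTSU); print("otsu",t); return m
for n,v,roi in(("scene",c,(265,215,350,283)),("side",d,(284,248,350,300))):
    x0,y0,x1,y1=roi; p=v["img"][y0:y1,x0:x1]
    g=cv2.cvtColor(p,cv2.COLOR_RGB2GRAY); bg=np.median(np.r_[g[:3].ravel(),g[-3:].ravel()]); ctr=np.median(g[20:-20,20:-20]); print(bg,ctr)
    f=lambda p:cv2.inRange(cv2.GaussianBlur(cv2.cvtColor(p,cv2.COLOR_RGB2GRAY),(3,3),0),0,int((bg+ctr)/2))
    q,a=quad(v["img"],roi,f); P=np.array([onz(v,u,5) for u in q])[:,:2]
    print(n,q.tolist(),a,P.round().tolist(),P.mean(0).round(1),[round(np.linalg.norm(P[i]-P[i-1])) for i in range(4)],[round(np.degrees(np.arctan2(*(P[i]-P[i-1])[::-1])),1) for i in range(4)])
# stop points by both views: triangulate landmark of hulls
W=np.array([[505,-12,6]]); print("scene ctr into side",proj(d,W[0]), "cam pos",(-np.array(c["R"]).T@c["t"]).round(),(-np.array(d["R"]).T@d["t"]).round())
for X in([637,-131,52],[674,43,52],[706,37,52],[672,-137,52]): print(proj(d,np.array(X)).round(1))
E
```

```text
172.0 138.0
scene [[345, 243], [318, 279], [271, 254], [298, 220]] 2236 [[457.0, 50.0], [563.0, 41.0], [555.0, -74.0], [449.0, -69.0]] [506.2 -13. ] [120, 106, 116, 106] [np.float64(86.1), np.float64(-4.9), np.float64(-93.9), np.float64(177.1)]
169.0 145.0
side [[347, 282], [308, 297], [288, 266], [325, 253]] 1393 [[546.0, -86.0], [439.0, -79.0], [452.0, 42.0], [557.0, 34.0]] [498.5 -22.2] [121, 107, 122, 105] [np.float64(-95.1), np.float64(176.0), np.float64(84.1), np.float64(-4.7)]
scene ctr into side [317.03626272 270.38461088] cam pos [979. 267. 787.] [ -59. -997. 1078.]
[388.8 264.8]
[361.  221.6]
[372.3 218.6]
[401.9 260.9]
```

Call:
send_rows:
  targets:
    - [0,-0.039,-0.043,0,0,0,0]
    - [0,-0.039,-0.043,0,0,0,0]
    - [0,-0.039,-0.043,0,0,0,0]
    - [0,-0.039,-0.043,0,0,0,0]
    - [0,-0.039,-0.043,0,0,0,0]
    - [0,-0.039,-0.043,0,0,0,0]
    - [0,-0.039,-0.043,0,0,0,0]
    - [0,-0.039,-0.043,0,0,0,0]
    - [0,-0.039,-0.043,0,0,0,0]
    - [0,-0.039,-0.043,0,0,0,0]

```text
time_s: 2.45
eef_pos: [402.1, 0.5, 231.5]
ee_rot: [0.0, 0.116, 0.993, 0.0]
force: [0.8, 1.3, 0.6]
grip_width: 0.501
grip_force: 0.0
```

```bash
python3 - <<'E'
from h import *
s=ctrl.sense(); print(s["time_s"],s["eef_pos"],s["ee_rot"],s["grip_width"],s["force"])
c=ctrl.capture("wrist"); save(c,"w1",None,1.25); import pickle; pickle.dump(c,open("w1.pkl","wb"))
K=c["camera_matrix"]; print(K,c["R"],c["t"])
def fz(p,z):
    x=(np.array(p)-[K[0][2],K[1][2]])/[K[0][0],K[1][1]]; r=np.hypot(*x); d=np.r_[x/r*np.sin(r),np.cos(r)]
    R=np.array(c["R"]); o=-R.T@c["t"]; d=R.T@d; return o+d*(z-o[2])/d[2]
for q in["clip","clip_front_edge","clip_back_edge","stop","stop_top_edge"]:
    z={"stop_top_edge":52,"stop":0,"clip":0}.get(q,3)
    for r in ctrl.landmark_of(q,c)[:2]: print(q,np.round(r["point"]),round(r["score"],2),np.round(fz(r["point"],z)))
E
```

```text
2.45 [402.06719825   0.48001082 231.5498038 ] [4.33050067e-04 1.16420646e-01 9.93199902e-01 2.64922063e-06] 0.5007796455943955 [0.79959071 1.30281269 0.61608514]
[[371.64829954   0.         319.42462503]
 [  0.         371.64829954 235.18636133]
 [  0.           0.           1.        ]] [[ 0.2313823   0.97286231  0.00107078]
 [ 0.93321615 -0.22226373  0.2823233 ]
 [ 0.27489969 -0.06432534 -0.95931872]] [ -93.90478767 -411.36930994  267.56038918]
clip [428. 103.] 0.71 [329. 132.   0.]
clip [322. 293.] 0.69 [504. -20.   0.]
clip_front_edge [468.  80.] 0.9 [312. 179.   3.]
clip_front_edge [334. 328.] 0.64 [550. -17.   3.]
clip_back_edge [319. 249.] 0.87 [452. -12.   3.]
clip_back_edge [386. 128.] 0.73 [346.  82.   3.]
stop [329. 384.] 0.64 [632. -42.   0.]
stop [145. 275.] 0.41 [ 439. -218.    0.]
```

View pics/w1.png

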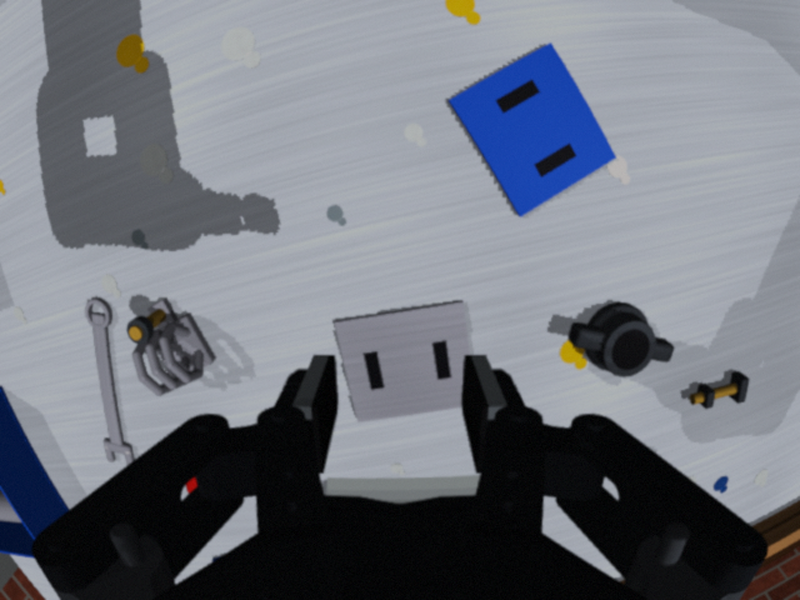

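The wrist view confirms it: the silver clip has its back edge at px (319,249), i.e. world (452,-12), and the stop foot is at (632,-42), agreeing with the scene camera.

Call:
send_rows:
  targets:
    - [0,0,0,0,0,-0.105,-0.033]
    - [0,-0.0004,0.0008,0.037,0,0,0]
    - [0,-0.0004,0.0008,0.037,0,0,0]
    - [0,-0.0004,0.0008,0.037,0,0,0]
    - [0,-0.0004,0.0008,0.037,0,0,0]
    - [0,-0.0004,0.0008,0.036,0,0,0]
    - [0,-0.0004,0.0008,0.026,0,0,0]
    - [0,0,0,0.006,0,0,0]
    - [0,0,0,0.004,0,0,0]
    - [0,0,0,0,0,0,0]

```text
time_s: 4.0
eef_pos: [427.6, 1.9, 13.5]
ee_rot: [0.053, 0.099, 0.994, -0.006]
force: [-0.3, -0.1, -0.8]
grip_width: 0.501
grip_force: 0.0
```

```bash
python3 - <<'E'
from h import *
from scipy.spatial.transform import Rotation as Ro
s=ctrl.sense(); print(s["eef_pos"],s["force"]); q=s["ee_rot"]; print(Ro.from_quat(q,scalar_first=True).as_matrix().round(3))
c=ctrl.capture("wrist"); d=ctrl.capture("side"); x=cv2.resize(d["img"][200:320,230:440],None,fx=3,fy=3,interpolation=cv2.INTER_CUBIC)
cv2.imwrite("pics/s2.png",x[:,:,::-1])
E
```

```text
[427.55003004   1.90016926  13.45299459] [-0.28057723 -0.1330557  -0.77363198]
[[-0.975  0.198  0.104]
 [ 0.197  0.98  -0.023]
 [-0.106 -0.002 -0.994]]
```

View pics/s2.png

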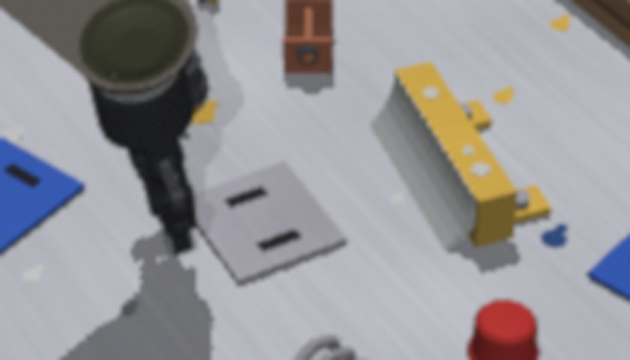

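The gripper stands behind the clip's back edge at crop px (185,240), clear of it; now lower it until it touches the bench.

Call:
send_rows:
  targets:
    - [0,0,0,0.003,0,0,0]
    - [0,0,0,0.003,0,0,0]
    - [0,0,0,0.002,0,0,0]
    - [0,0,0,0.002,0,0,0]
    - [0,0,0,0.001,0,0,0]
    - [0,0,0,0.001,0,0,0]
    - [0,0,0,0.0005,0,0,0]
    - [0,0,0,0,0,0,0]
    - [0,0,0,0,0,0,0]
    - [0,0,0,0,0,0,0]

```text
time_s: 5.35
eef_pos: [428.5, 1.5, 0.3]
ee_rot: [0.052, 0.1, 0.994, -0.006]
force: [0.9, -0.0, 0.7]
grip_width: 0.498
grip_force: 0.0
```

Call:
send_rows:
  targets:
    - [0,0,0,0.001,0,0,0]
    - [0,0,0,0.0005,0,0,0]
    - [0,0,0,0.0005,0,0,0]
    - [0,0,0,0.0005,0,0,0]
    - [0,0,0,0.0005,0,0,0]
    - [0,0,0,0.0005,0,0,0]
    - [0,0,0,0.0005,0,0,0]
    - [0,0,0,0,0,0,0]
    - [0,0,0,0,0,0,0]
    - [0,0,0,0,0,0,0]

```text
time_s: 6.6
eef_pos: [428.8, 1.5, -1.7]
ee_rot: [0.052, 0.099, 0.994, -0.006]
force: [-16.6, 1.7, 44.8]
grip_width: 0.501
grip_force: 22.4
```

Call:
send_rows:
  targets:
    - [0,0,0,-0.003,0,0,0]
    - [0,-0.00795,0,0.00084,0,0,0]
    - [0,-0.00895,0,0.00095,0,0,0]
    - [0,-0.00895,0,0.00095,0,0,0]
    - [0,-0.00895,0,0.00095,0,0,0]
    - [0,-0.00895,0,0.00095,0,0,0]
    - [0,-0.00895,0,0.00095,0,0,0]
    - [0,-0.00895,0,0.00095,0,0,0]
    - [0,-0.00895,0,0.00095,0,0,0]
    - [0,0,0,0,0,0,0]

```text
time_s: 7.85
eef_pos: [498.8, -12.8, -1.0]
ee_rot: [0.052, 0.1, 0.994, -0.006]
force: [-0.1, -0.1, 1.7]
grip_width: 0.501
grip_force: 0.8
```

```bash
python3 - <<'E'
from h import *
c=ctrl.capture("scene"); d=ctrl.capture("side")
a=cv2.resize(c["img"][200:330,190:340],None,fx=2.6,fy=2.6,interpolation=cv2.INTER_CUBIC)
b=cv2.resize(d["img"][200:330,270:420],None,fx=2.6,fy=2.6,interpolation=cv2.INTER_CUBIC)
cv2.imwrite("pics/p1.png",np.hstack([a,b])[:,:,::-1])
E
```

```text
(no output)
```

View pics/p1.png

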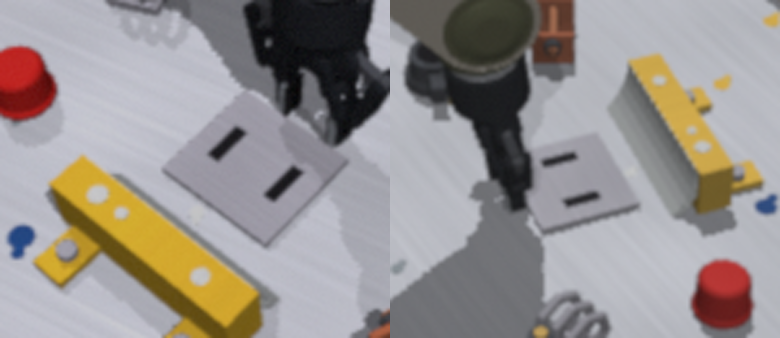

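The clip is now square to the stop and centred, with its front edge about 25 mm from the face (scene crop px (215,210)). Keep pushing.

Call:
send_rows:
  targets:
    - [0,-0.007,0,0.0003,0,0,0]
    - [0,-0.007,0,0.00074,0,0,0]
    - [0,-0.007,0,0.00074,0,0,0]
    - [0,-0.006,0,0.00063,0,0,0]
    - [0,-0.006,0,0.00063,0,0,0]
    - [0,-0.006,0,0.00063,0,0,0]
    - [0,-0.006,0,0.00063,0,0,0]
    - [0,-0.006,0,0.00063,0,0,0]
    - [0,-0.006,0,0.00063,0,0,0]
    - [0,-0.006,0,0.00063,0,0,0]

```text
time_s: 9.2
eef_pos: [556.5, -23.9, -1.3]
ee_rot: [0.047, 0.099, 0.994, -0.005]
force: [-14.8, 3.3, 7.2]
grip_width: 0.499
grip_force: 8.8
```

Call:
send_rows:
  targets:
    - [0,-0.004,0,-0.0006,0,0,0]
    - [0,-0.005,0,0.0005,0,0,0]
    - [0,-0.005,0,0.0005,0,0,0]
    - [0,-0.005,0,0.0005,0,0,0]
    - [0,-0.005,0,0.0005,0,0,0]
    - [0,-0.005,0,0.0005,0,0,0]
    - [0,-0.005,0,0.0005,0,0,0]
    - [0,-0.005,0,0.0005,0,0,0]
    - [0,-0.005,0,0.0005,0,0,0]
    - [0,0,0,0,0,0,0]

```text
time_s: 10.45
eef_pos: [604.2, -34.2, 1.1]
ee_rot: [0.053, 0.1, 0.994, -0.006]
force: [-0.2, -0.2, -0.1]
grip_width: 0.499
grip_force: 0.3
```

```bash
python3 - <<'E'
from h import *
c=ctrl.capture("scene"); d=ctrl.capture("side")
a=cv2.resize(c["img"][200:330,190:340],None,fx=2.6,fy=2.6,interpolation=cv2.INTER_CUBIC)
b=cv2.resize(d["img"][200:330,270:420],None,fx=2.6,fy=2.6,interpolation=cv2.INTER_CUBIC)
cv2.imwrite("pics/p2.png",np.hstack([a,b])[:,:,::-1])
E
```

```text
(no output)
```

View pics/p2.png

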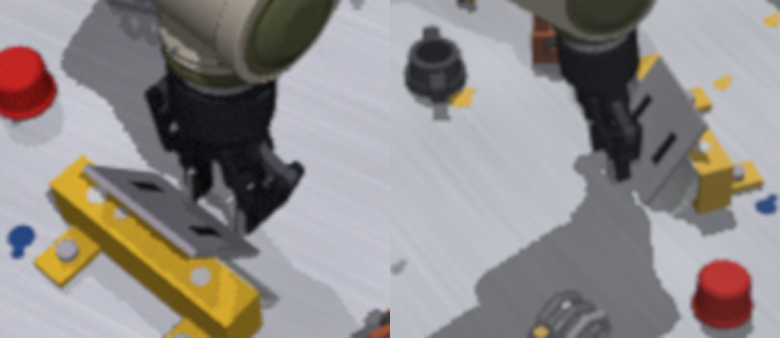

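The clip has ridden up and leans on the stop (side crop, raised edge px ~(685,85)); push a little further to seat the back edge.

Call:
send_rows:
  targets:
    - [0,-0.002,0,0.0012,0,0,0]
    - [0,-0.002,0,0.0007,0,0,0]
    - [0,-0.002,0,0.0002,0,0,0]
    - [0,-0.002,0,0.0002,0,0,0]
    - [0,-0.0015,0,0.0002,0,0,0]
    - [0,0,0,0,0,0,0]
    - [0,0,0,0,0,0,0]
    - [0,0,0,0,0,0,0]
    - [0,0,0,0,0,0,0]
    - [0,0,0,0,0,0,0]

```text
time_s: 11.8
eef_pos: [612.1, -35.5, 0.3]
ee_rot: [0.051, 0.099, 0.994, -0.006]
force: [-12.4, 2.4, 14.1]
grip_width: 0.496
grip_force: 8.9
```

Call:
send_rows:
  targets:
    - [0,0.005,0,-0.0005,0,0,0]
    - [0,0.015,0,-0.0016,0,0,0]
    - [0,0.01,0,-0.001,0,0,0]
    - [0,-0.0037,0,-0.0348,0,0,0]
    - [0,-0.0037,0,-0.0348,0,0,0]
    - [0,-0.0037,0,-0.0348,0,0,0]
    - [0,-0.0037,0,-0.0348,0,0,0]
    - [0,0,0,0,0,0.105,0]
    - [0,0,0,0,0,0,0]
    - [0,0,0,0,0,0,0]

```text
time_s: 13.05
eef_pos: [583.3, -29.6, 138.7]
ee_rot: [0.0, 0.1, 0.995, -0.001]
force: [0.7, 0.9, -1.0]
grip_width: 0.501
grip_force: 0.0
```

```bash
python3 - <<'E'
from h import *
c=ctrl.capture("scene"); d=ctrl.capture("side")
a=cv2.resize(c["img"][200:330,190:340],None,fx=2.6,fy=2.6,interpolation=cv2.INTER_CUBIC)
b=cv2.resize(d["img"][200:330,270:420],None,fx=2.6,fy=2.6,interpolation=cv2.INTER_CUBIC)
cv2.imwrite("pics/p3.png",np.hstack([a,b])[:,:,::-1])
E
```

```text
(no output)
```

View pics/p3.png

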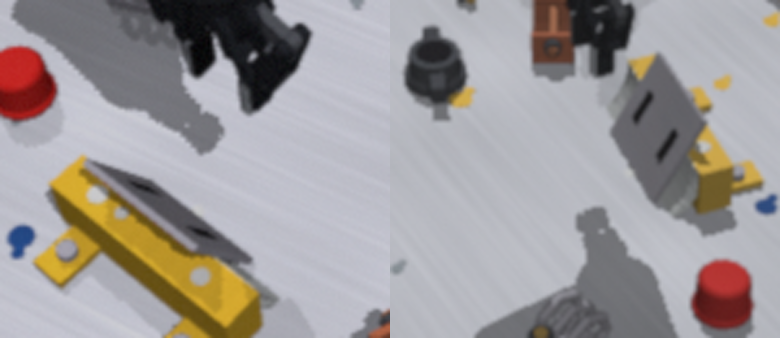

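The clip stays leaning by itself (scene crop: raised edge from (88,160) to (197,248)). Measure that edge.

```bash
python3 - <<'E'
from h import *
import pickle; c,_=pickle.load(open("first.pkl","rb"))
for u,v in((88,160),(197,248)):
  for z in(85,92):
    P=onz(c,(u/2.6+190,v/2.6+200),z)-[632,-41,0]; print(z,"s",round(P@[.98,-.199,0]),"lat",round(P@[.199,.98,0]))
E
```

```text
85 s 35 lat -62
92 s 37 lat -57
85 s 37 lat 48
92 s 40 lat 51
```

Call:
send_rows:
  targets:
    - [0,-0.04,0,0,0,0,0]
    - [0,-0.045,-0.004,0,0,0,0]
    - [0,-0.04,0,0,0,0,0]
    - [0,0,0,0,0,0,0]
    - [0,0,0,0.03,0,0,0]
    - [0,0,0,0.02,0,0,0]
    - [0,0,0,0.01,0,0,0]
    - [0,0,0,0.008,0,0,0]
    - [0,0,0,0,0,0,0]
    - [0,0,0,0,0,0,0]

```text
time_s: 14.4
eef_pos: [705.6, -58.6, 72.2]
ee_rot: [0.001, 0.1, 0.995, -0.001]
force: [-0.4, 0.2, 0.1]
grip_width: 0.498
grip_force: 0.0
```

Call:
send_rows:
  targets:
    - [0,0.008,0,0,0,0,0]
    - [0,0.007,0,0,0,0,0]
    - [0,0.005,0,0,0,0,0]
    - [0,0.004,0,0,0,0,0]
    - [0,0.004,0,0,0,0,0]
    - [0,0.004,0,0,0,0,0]
    - [0,0.004,0,0,0,0,0]
    - [0,0.004,0,0,0,0,0]
    - [0,0.004,0,0,0,0,0]
    - [0,0,0,0,0,0,0]

```text
time_s: 15.65
eef_pos: [661.8, -49.8, 71.3]
ee_rot: [-0.0, 0.1, 0.995, -0.001]
force: [0.9, 0.0, -0.3]
grip_width: 0.502
grip_force: 0.2
```

```bash
python3 - <<'E'
from h import *
c=ctrl.capture("scene"); d=ctrl.capture("side")
a=cv2.resize(c["img"][200:330,190:340],None,fx=2.6,fy=2.6,interpolation=cv2.INTER_CUBIC)
b=cv2.resize(d["img"][200:330,270:420],None,fx=2.6,fy=2.6,interpolation=cv2.INTER_CUBIC)
cv2.imwrite("pics/p4.png",np.hstack([a,b])[:,:,::-1])
E
```

```text
(no output)
```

View pics/p4.png

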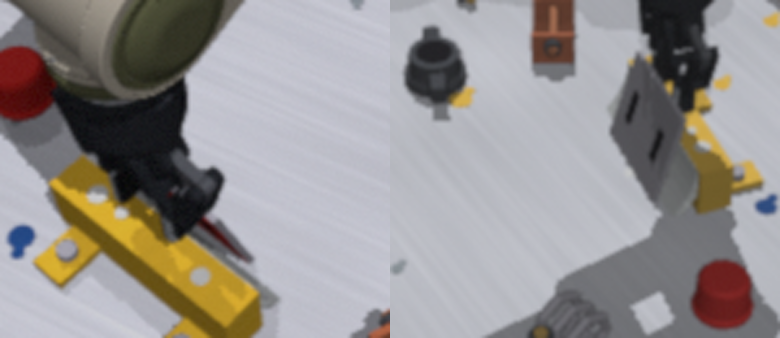

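The plate is tipping about its back edge, with the red face towards the fingers (scene crop (220,235)). Continue.

Call:
send_rows:
  targets:
    - [0,0.004,0,0,0,0,0]
    - [0,0.005,0,0,0,0,0]
    - [0,0.005,0,0,0,0,0]
    - [0,0.006,0,0,0,0,0]
    - [0,0.006,0,0,0,0,0]
    - [0,0.006,0,0,0,0,0]
    - [0,0.006,0,0,0,0,0]
    - [0,0.006,0,0,0,0,0]
    - [0,0.006,0,0,0,0,0]
    - [0,0.004,0,0,0,0,0]

```text
time_s: 17.0
eef_pos: [608.9, -39.0, 71.4]
ee_rot: [-0.0, 0.1, 0.995, -0.001]
force: [0.3, 0.8, 0.2]
grip_width: 0.499
grip_force: 0.0
```

Call:
send_rows:
  targets:
    - [0,0,0,-0.03,0,0,0]
    - [0,0,0,-0.04,0,0,0]
    - [0,0,0,-0.04,0,0,0]
    - [0,0,0,-0.03,0,0,0]
    - [0,0.04,0,0,0,0,0]
    - [0,0.05,0,0,0,0,0]
    - [0,0.05,0,0,0,0,0]
    - [0,0.05,0,0,0,0,0]
    - [0,0.03,0,0,0,0,0]
    - [0,0,0,0,0,0,0]

```text
time_s: 18.25
eef_pos: [392.5, 5.2, 211.8]
ee_rot: [0.0, 0.1, 0.995, -0.001]
force: [0.4, 0.2, -0.2]
grip_width: 0.497
grip_force: 0.0
```

```bash
python3 - <<'E'
from h import *
c=ctrl.capture("scene"); d=ctrl.capture("side")
a=cv2.resize(c["img"][200:330,190:340],None,fx=2.6,fy=2.6,interpolation=cv2.INTER_CUBIC)
b=cv2.resize(d["img"][200:330,270:420],None,fx=2.6,fy=2.6,interpolation=cv2.INTER_CUBIC)
cv2.imwrite("pics/p5.png",np.hstack([a,b])[:,:,::-1])
E
```

```text
(no output)
```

View pics/p5.png

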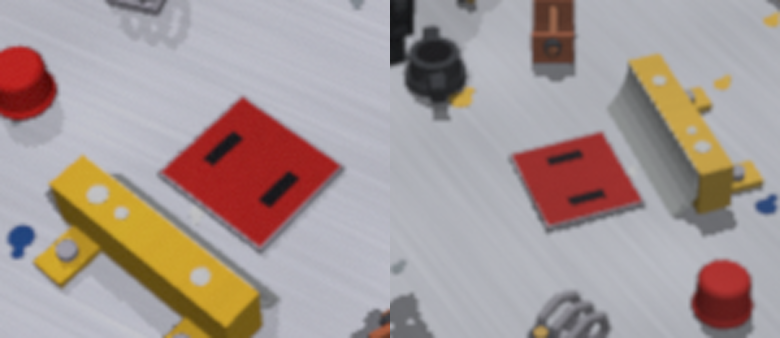

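The clip lies flat, red side up, in front of the stop (scene crop centre (250,172)). It is clear of the face, and the parts in view have not moved.

```bash
python3 -c "
from rig import ctrl; print(ctrl.finish_job())"
```

```text
the job is handed in; nothing more can be done
None
```

The silver clip has been turned over: it lies flat in front of the stop, red side up, and the job is handed in at about 18 s, with the robot clear of everything.

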